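Refit the hob knob and hold it pressed

TASK

With the blade of the table knife, lever up the flap over the gas hob's control, swing it past upright so that it stays open, and lay the knife back on the counter. Then pick up the loose knob, turn it so that its bore matches the flat of the valve stem, push it fully home and press it in against the stem's spring. Finish while still gripping the knob and keeping it pressed, and leave the kettle, mug and timer alone.

Things in the scene. Friction and masses are not known exactly. Their poses are not given: they have to be found in the camera images.
- hob: Fixed white gas hob, 300 (x) by 341 (y) by 50 mm high; origin on the counter under the valve stem's axis, z up. Burner and pan support (84 mm high) centred at (0, 185) mm. Round the stem a control bay: aluminium frame 102 mm square, open-topped, 90 mm square inside, top edge 80 mm and floor 50 mm above the counter. The hob's -y edge is at y = -71 mm, free counter beyond
- flap (a joint): Flap over the control bay, rad: 0 = shut on the frame, 1.57 = upright, 2.2 = its stop, leaning back over the burner. 70 g; falls shut when let go before upright, falls open and stays when past it
- flap_hinge (a point): Middle of the flap's hinge line, level with the flap's underside: 51 mm towards the hob's +y from the stem axis, 80 mm above the counter. The hinge line runs along the hob's x. This frame turns with the flap; when shut it is parallel to the hob's
- flap_lip (a point): Middle of the underside of the flap's free edge, 122 mm from the hinge line, on the hob's -y side when shut. Plain aluminium flap 102 mm wide, 122 mm long, 4 mm thick; it sticks out 20 mm beyond the frame, over the pry ledge
- hob_ledge (a point): Middle of the top of the pry ledge, 71 mm above the counter: a fixed step 102 mm wide, sticking out 20 mm from the frame's -y face right below the flap's overhang. The slot between ledge and shut flap is 9 mm high and 20 mm deep (behind it the frame's wall), open towards -y: for a blade, too thin for fingers
- stem_top (a point): Centre of the top of the upright brass valve stem, on its axis, z up. D section: 12 mm diameter with one flat 3 mm from the axis that faces this frame's +x; last 2.5 mm tapered. At rest it stands 22 mm above the bay's floor (72 mm above the counter). The flat's direction is within 0.6 rad of the hob's x; stiff to turn (0.2 N m)
- stem (a joint): How far the stem is pressed in, m: 0 at rest, 0.005 at its stop. A spring pushes back: 3 N at the start, 8 N at the stop
- knob: Loose black knob, 45 g, standing bore down; origin at the centre of its underside, z up. Skirt 44 mm wide, 19 mm high; on it a grip bar 12 mm thick (y), 20 mm high, from x = -20 to +28 mm, its +x end jutting 6 mm past the skirt. In the underside a D bore 13.6 mm wide, 15 mm deep, its flat 3.8 mm from the axis on the +x (jutting) side. Fits the stem only with both flats on one side
- knob_grip (a point): On the knob's axis, 29 mm above its underside: mid-height of the grip bar
- knob_bore (a point): Centre of the bottom of the knob's bore, 15 mm above its underside; meets stem_top when the knob is fully home
- knife: Loose table knife, 60 g, lying flat; origin at the underside, where handle and blade join; x points to the tip, z up. Wooden handle 105 mm long (x -105 to 0), 16 mm wide, 12 mm high; steel blade 95 mm long, 18 mm wide, 2.5 mm thick, at mid-height of the handle (6 mm up)
- knife_grip (a point): Where to hold the knife: on the handle 20 mm behind the blade, mid-height
- knife_tip (a point): Tip of the blade, 115 mm ahead of knife_grip, same height
- kettle: Bystander: steel kettle, 156 mm wide, 220 mm high; origin at the centre of its underside
- mug: Bystander: white mug, 80 mm wide, 90 mm high; origin at the centre of its underside
- timer: Bystander: white round kitchen timer, 68 mm wide, 63 mm high; origin at the centre of its underside
Not all that is in view belongs to the job. Of the things like the knife, leave any that is purple; of the rest the larger one is meant.

How it is judged:
On the way, in this order (a step that is already met when the one before it is completed fails the run):
1. the flap is levered up by the knife (knife in the gripper and touching the flap, flap open more than 0.5 rad) (value of joint flap above 0.5 rad and contact force between knife and flap above 0.05 N and contact force between the fingers and knife above 1 N), for 0.05 s.
2. the flap is past upright and the knife lies on the counter, let go (value of joint flap above 1.6 rad and height (world z) of knife below 0.012 m and contact force between the fingers and knife below 0.2 N), for 0.2 s.
3. the knob is fully home on the stem (distance between knob_bore and stem_top below 0.003 m and angle between the x axis of knob and the x axis of stem_top, either way round below 0.2 rad and angle between the z axis of knob and the z axis of stem_top, either way round below 0.12 rad), for 0.1 s.
At the end, for the whole second after the job is handed in: Knob home on the stem (bore bottom within 3 mm of its top, flats within 0.2 rad, upright within 0.12 rad), gripped (over 5 N), stem pressed in over 2 mm with over 3 N; flap open past upright (over 1.6 rad); knife at rest on the counter (under 12 mm up), let go (all of step 2 and all of step 3 and value of joint stem above 0.002 m and contact force between knob and stem above 3 N and contact force between the fingers and knob above 5 N and linear speed of knife below 0.05 m/s); the arm keeps its last pose, push and grip.
It fails at once if the kettle is disturbed (moved more than 30 mm) (distance of kettle from where it was at the start of the episode above 0.03 m).
It fails at once if the mug is disturbed (moved more than 30 mm) (distance of mug from where it was at the start of the episode above 0.03 m).
It fails at once if the timer is disturbed (moved more than 30 mm) (distance of timer from where it was at the start of the episode above 0.03 m).
It also fails if it takes over 67 s, if anything falls off the work surface, if the arm or the gripper's body presses on something with over 40 N, if the wrist force passes 120 N, or if a joint passes its speed limit or range.

ROBOT

A 6-joint arm with a two-finger parallel gripper is mounted at the origin on the work surface. World frame = base frame: x ahead of the robot, y to its left, z up, the work surface at z = 0. Lengths are in m, angles in rad, forces in N, time in s.
With the tool pointing down it reaches from about 0.225 to 0.725 m from the base axis. Payload 3.1 kg.
Tool frame: the origin (TCP) lies at the very end of the fingers, on their centre line; the grasp point (between the pads) lies env.tcp_to_grasp behind it (env.tcp_to_grasp is the distance from the TCP to the grasp point, in m); z points along the fingers, y is the line along which they close (so a half turn about z gives the same grasp; the last joint's range is limited). The gripper opens to 85 mm and grips with 20 to 120 N. Pads are 22 mm wide; open, the fingers measure 114 mm over their backs; the gripper's body (76 mm by 85 mm) begins 54 mm behind the grasp point. The pads swing forward as they close: fully open they stand 13 mm farther back than shut.
Start: joints at [1.194, 0.048, 0.099, 1.622, 0, 1.443], TCP at [0.129, 0.509, 0.231] pointing down, gripper open.
Joint ranges: [-2.91, 2.91], [-0.99, 1.94], [-1.21, 1.42], [-2.12, 2.29], [-1.49, 1.47], [-3.14, 3.14]. Speed limits (rad/s): [2.79, 2.79, 3.14, 3.14, 3.14, 3.14].

INTERFACE

Orientations are given as a unit quaternion [w, x, y, z].
In Python, from rig import env gives the robot as it stands.
- The arm moves only by the tool send_rows, never from a script. Its arguments are lists of equal length, an entry for each row: "dp": the shift along the tool's x, y, z in m, a list of three; "delta_rot": the turn, a rotation vector about the tool's x, y, z in degrees, a list of three; "hand": the closure in counts, from 0 (fully open) to 255 (shut). In form: {"dp": [[tx, ty, tz], ...], "delta_rot": [[ax, ay, az], ...], "hand": [hand, ...]}. A call has 1 to 8 rows; each row shifts and turns the commanded pose from where the row before left it, along the tool's axes as they then stand; what a row does not reach is not made up. A row lasts 1/10 s, in which the tool goes at most 50 mm and 8.59 degrees, less where a joint would pass 70% of its speed; a pose out of reach is approached as far as the arm can. A call with a gripper value outside its range is refused whole. The fingers move at their own pace and stop on an object; "squeeze" is the grip in N (left out, the last holds). Time passes only in rows, so rows that do not move let the fingers close. It gives the time, the measured TCP pose, the force, the opening and the grip force at its end, in the units of the state.
- env.observe(): the state, without advancing time (a new reading comes with each control period).
- env.camera(name): name is "scene" or "top" or "wrist"; returns a dict with "pixels" (480x640x3 uint8, red, green, blue), "fx", "fy", "cx", "cy" (pixels), "D" ([k1, k2, p1, p2, k3] as OpenCV has them; the pictures are not rectified), "pose" (4x4, takes a point from camera to world coordinates). Camera axes: x right, y down, z forward; pixel columns grow to the right and rows downward; lengths in m; the calibration is good to about 2 mm. A picture is of the moment at which its call begins. There is no depth.
- env.job_done(): hands the job in; it is judged then, once.
The state is a dict: "time_s": time; "joint_pos": joint angles; "dq": joint speeds; "joint_torque": joint torques, N m; "eef_pos": TCP position; "eef_rot": TCP orientation; "force": force on the tool from outside, world axes, zero at the start; "wrist_torque": the same for the moment, N m; "width": finger opening in m; "grip_force": force on a finger pad.
Only numpy, scipy, OpenCV 4.12 (cv2) and the standard library are available. Lean on these libraries where they do the work, as an engineer would, in place of code of your own. Each camera call takes 0.05 s, during which the arm holds its last target. There are 200 camera calls.

## Working session

There is one attempt and no reset: what is moved stays moved. The work goes in short steps, Python scripts to look and compute and a tool call to move; the robot and the scene stay as the last step left them, time stands still between calls to the robot, and variables do not carry over. Pictures are saved under pics/ and viewed, at most 10 in all, crops included, and the job is handed in when it is done.

Besides the shell and the picture viewer there is one more tool, called after "Request:" by a JSON object that holds its "name" and its "arguments", one argument or row to a line. send_rows: Moves the arm, as the interface text tells. Its arguments: {"type":"object","properties":{"dp":{"type":"array","items":{"type":"array","items":{"type":"number"}}},"delta_rot":{"type":"array","items":{"type":"array","items":{"type":"number"}}},"hand":{"type":"array","items":{"type":"number"}},"squeeze":{"type":"number"}},"required":["dp","delta_rot","hand"]}

```bash
ls; mkdir -p pics; cat > h.py <<'E'
import numpy as np, cv2
from scipy.spatial.transform import Rotation as R
from rig import env
def ray(c,uv):
    K=np.array([[c['fx'],0,c['cx']],[0,c['fy'],c['cy']],[0,0,1.]])
    p=cv2.undistortPoints(np.array(uv,float).reshape(-1,1,2),K,np.array(c['D'],float)).reshape(-1,2)
    T=np.array(c['pose']); d=np.c_[p,np.ones(len(p))]@T[:3,:3].T
    return T[:3,3],d
def onz(c,uv,z):
    o,d=ray(c,uv); return o+d*((z-o[2])/d[:,2])[:,None]
def proj(c,P):
    K=np.array([[c['fx'],0,c['cx']],[0,c['fy'],c['cy']],[0,0,1.]])
    T=np.linalg.inv(np.array(c['pose'])); 
    return cv2.projectPoints(np.array(P,float).reshape(-1,3),cv2.Rodrigues(T[:3,:3])[0],T[:3,3],K,np.array(c['D'],float))[0].reshape(-1,2)
def save(c,n): cv2.imwrite('pics/'+n,c['pixels'][:,:,::-1])
def tool():
    s=env.observe(); q=s['eef_rot']; return np.array(s['eef_pos']),R.from_quat([q[1],q[2],q[3],q[0]])
E
python3 - <<'E'
from h import *
import pickle
for n in ['scene','top','wrist']:
    c=env.camera(n); pickle.dump(c,open(n+'.pkl','wb')); save(c,n+'0.png'); print(n,np.round(c['pose'],3).tolist(),c['fx'],c['D'])
print(env.observe(), env.tcp_to_grasp)
a=cv2.imread('pics/top0.png');b=cv2.imread('pics/scene0.png')
E
```

```text
pics
scene [[-0.559, 0.519, -0.647, 1.161], [0.829, 0.342, -0.442, 0.259], [-0.008, -0.783, -0.622, 0.768], [0.0, 0.0, 0.0, 1.0]] 515.4784764707737 [-0.068704  0.        0.        0.        0.      ]
top [[0.117, -0.964, 0.237, 0.239], [-0.993, -0.113, 0.032, -0.247], [-0.004, -0.239, -0.971, 1.1], [0.0, 0.0, 0.0, 1.0]] 513.2119152629786 [0.04482446 0.         0.         0.         0.        ]
wrist [[0.246, 0.935, 0.257, 0.062], [0.969, -0.236, -0.068, 0.524], [-0.003, 0.266, -0.964, 0.373], [0.0, 0.0, 0.0, 1.0]] 351.4809598658346 [-0.04488877  0.          0.          0.          0.        ]
{'time_s': 0.15, 'joint_pos': array([ 1.19421574e+00,  4.86019447e-02,  9.79366756e-02,  1.62202387e+00,
       -2.81500793e-06,  1.44305723e+00]), 'dq': array([-0.00089814, -0.00117837,  0.004281  ,  0.00279133, -0.00093217,
       -0.0007264 ]), 'joint_torque': array([ 1.46335828e-03, -3.39260566e+01,  3.20423591e+01,  1.53897662e-02,
       -1.43508455e-04,  9.84329802e-06]), 'eef_pos': array([0.12909729, 0.50837224, 0.23036444]), 'eef_rot': array([-2.34761110e-04,  1.24099922e-01,  9.92269275e-01, -9.16825979e-04]), 'force': array([ 0.06853757,  0.03675199, -0.38714698]), 'wrist_torque': array([ 0.00308912, -0.00241664, -0.00795761]), 'grip_force': 0.0, 'width': 0.08531865633690962} 0.0187
```

View pics/top0.png

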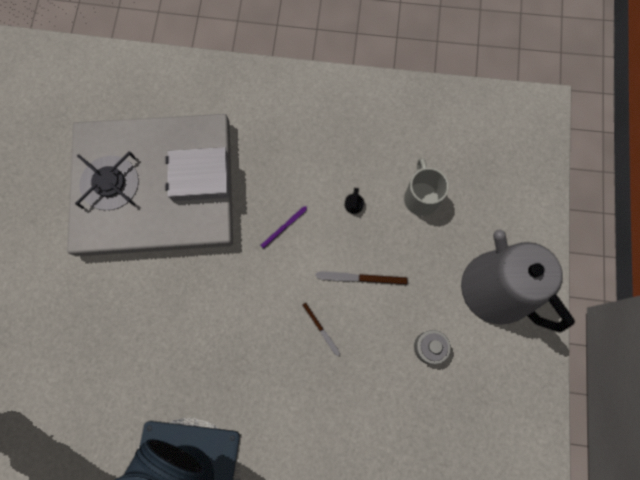

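View pics/scene0.png

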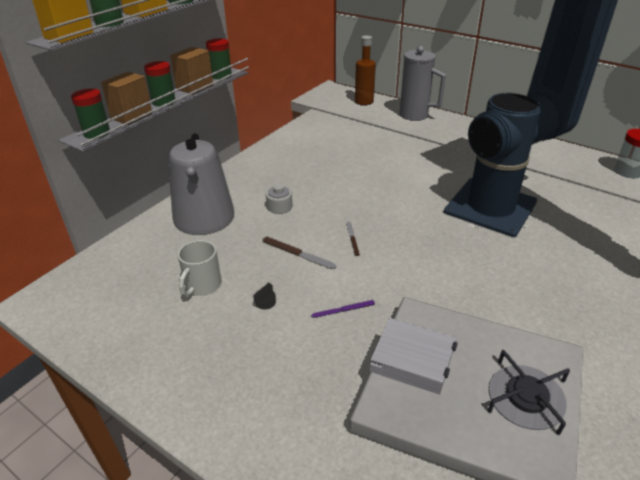

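The top view shows three knife-like things: purple (285,228), small wooden (320,330) and large wooden (318–408,278). Purple is excluded, and of the other two the larger is meant: (318–408,278), tip on the left at (318,275). The knob is at (354,203), and the flap spans about (167–228,148–200) with its free edge on the right. I'll confirm with a crop and measure.

```bash
python3 - <<'E'
from h import *
import pickle
t=pickle.load(open('top.pkl','rb'));s=pickle.load(open('scene.pkl','rb'))
a=t['pixels'][:,:,::-1]
cv2.imwrite('pics/crop1.png',cv2.resize(a[110:350,150:470],None,fx=2.5,fy=2.5,interpolation=cv2.INTER_CUBIC))
hsv=cv2.cvtColor(a,cv2.COLOR_BGR2HSV)
def comps(m,n,lo=15):
    k,l,st,ce=cv2.connectedComponentsWithStats(m.astype(np.uint8))
    for i in range(1,k):
        if st[i,4]>lo: print(n,st[i].tolist(),ce[i].round(1))
    return l
roi=np.zeros(a.shape[:2],bool); roi[180:370,235:455]=1
m=roi&((hsv[...,0]<15)|(hsv[...,0]>170))&(hsv[...,1]>110); l=comps(m,'brown')
for i in range(1,l.max()+1):
    p=np.argwhere(l==i)[:,::-1]
    if len(p)>15: r=cv2.minAreaRect(p.astype(np.float32)); P=onz(t,cv2.boxPoints(r),.012); print(r,P.round(4).tolist())
m=roi&(hsv[...,2]<60); comps(m,'dark')
# hob flap: bright region edges
sub=a[140:205,160:240].astype(int).sum(2)//3
print(sub[30:34].tolist()); print(sub[:,40].tolist())
E
```

```text
brown [360, 275, 47, 9, 275] [383.1 279.2]
brown [304, 304, 18, 26, 86] [312.5 316.5]
((383.0265808105469, 279.101806640625), (46.36374282836914, 5.920191287994385), 3.814074993133545) [[0.4256, -0.3025, 0.012], [0.4384, -0.302, 0.012], [0.4433, -0.4009, 0.012], [0.4305, -0.4011, 0.012]]
((312.3846130371094, 316.5768737792969), (30.23116111755371, 2.77350115776062), 56.30992889404297) [[0.3599, -0.1881, 0.012], [0.3637, -0.1926, 0.012], [0.3157, -0.234, 0.012], [0.312, -0.2296, 0.012]]
dark [428, 180, 9, 8, 37] [433.4 183.2]
dark [345, 188, 20, 27, 343] [354.3 202.9]
dark [413, 203, 8, 10, 31] [416.9 207.9]
dark [360, 276, 47, 9, 278] [383.8 279.6]
dark [304, 304, 18, 26, 69] [312.2 315.8]
[[132, 134, 132, 133, 132, 132, 135, 142, 151, 154, 154, 154, 154, 155, 154, 154, 155, 153, 155, 154, 154, 154, 153, 153, 153, 154, 156, 154, 155, 155, 153, 154, 155, 155, 155, 154, 154, 154, 154, 153, 156, 153, 154, 155, 154, 155, 155, 154, 154, 154, 153, 153, 153, 154, 153, 154, 153, 152, 153, 153, 153, 152, 152, 152, 150, 128, 92, 59, 48, 47, 51, 59, 66, 67, 64, 64, 66, 64, 65, 67], [132, 132, 1
[... 771 characters left out ...]
130, 131, 130, 130, 131, 133, 145, 157, 159, 157, 157, 156, 158, 156, 156, 156, 155, 154, 155, 154, 154, 154, 155, 154, 154, 152, 153, 154, 152, 153, 153, 153, 153, 153, 153, 152, 152, 153, 151, 151, 151, 152, 152, 153, 151, 151, 152, 152, 153, 152, 153, 154, 153, 154, 154, 154, 154, 154, 153, 155, 154, 155, 154, 153, 143, 103, 63, 50, 48, 49, 61, 66, 65, 64, 62, 63, 64, 66, 65]]
[130, 130, 131, 130, 132, 132, 132, 129, 127, 142, 152, 154, 154, 154, 153, 154, 153, 152, 151, 155, 154, 154, 154, 151, 154, 155, 153, 153, 151, 153, 156, 154, 153, 151, 154, 155, 156, 156, 155, 153, 153, 155, 154, 156, 156, 155, 157, 157, 157, 158, 159, 158, 153, 136, 101, 64, 53, 52, 54, 57, 61, 62, 72, 100, 125]
```

View pics/crop1.png

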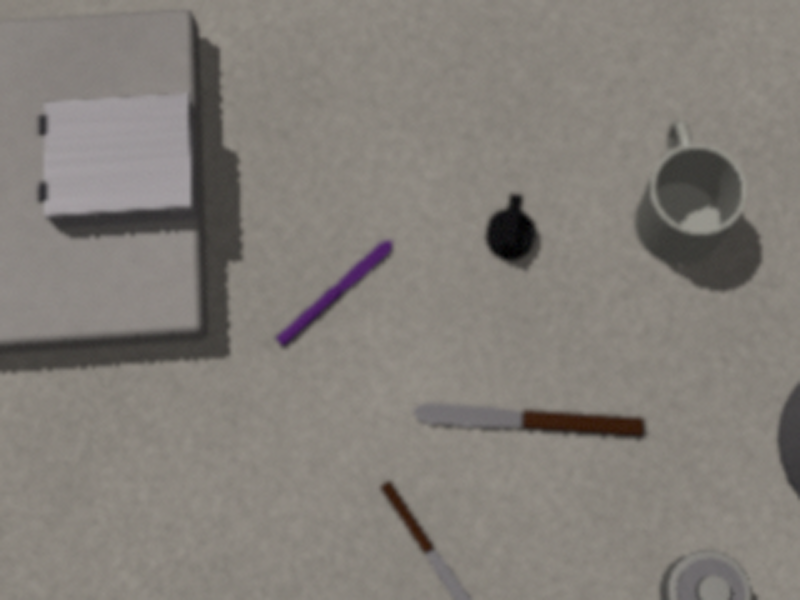

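The crop confirms it: the large brown-handled knife has its tip at crop (418,413) and handle end at (643,428). The flap corners are at about (44,103), (188,95), (192,208) and (46,214), and the knob is at (511,233) with its jut up at (516,198).

```bash
python3 - <<'E'
from h import *
import pickle
t=pickle.load(open('top.pkl','rb'))
g=cv2.cvtColor(t['pixels'],cv2.COLOR_RGB2GRAY).astype(float)
def edge(vals,thr,rev=False):
    for i in range(len(vals)-1):
        if (vals[i]-thr)*(vals[i+1]-thr)<=0: return i+(thr-vals[i])/(vals[i+1]-vals[i]+1e-9)
L=[(162+edge(g[r,162:174],144),r) for r in range(158,188)]
Rr=[(218+edge(g[r,218:234],100),r) for r in range(155,188)]
B=[(c,185+edge(g[185:205,c],105)) for c in range(174,220)]
def fit(p):
    p=np.array(p,np.float32); return cv2.fitLine(p,cv2.DIST_HUBER,0,.01,.01).ravel()
def X(a,b):
    s=np.linalg.solve(np.c_[a[:2],-b[:2]],b[2:]-a[2:]); return a[2:]+s[0]*a[:2]
l,r,b=fit(L),fit(Rr),fit(B)
px=[X(l,b),X(r,b),(225.2,148),(167.6,151.2)]
P=onz(t,px,.084); print(np.round(px,1).tolist(),P.round(4).tolist(), [np.linalg.norm(P[i]-P[i-1]).round(4) for i in range(4)])
hx=P[3]-P[0]; lip=(P[1]+P[2])/2; hin=(P[0]+P[3])/2
print('lip',lip,'hinge',hin,'dir',np.degrees(np.arctan2(*(lip-hin)[1::-1])),'hingeline',np.degrees(np.arctan2(hx[1],hx[0])))
# knife blade tip & knob
print('tip',onz(t,[(150+418/2.5,110+413/2.5)],.007),'end',onz(t,[(150+643/2.5,110+428/2.5)],.01))
print('knob jut tip',onz(t,[(150+516/2.5,110+196/2.5)],.039),'skirt c',onz(t,[(150+511/2.5,110+234/2.5)],.019))
p,Rt=tool(); grip=np.array([.433,-.3205,.1]); 
print(Rt.as_matrix().round(3).tolist(), Rt.inv().apply(grip-p))
E
```

```text
[[166.8, 196.0], [226.7, 192.1], [225.2, 148.0], [167.6, 151.2]] [[0.5433, 0.1169, 0.084], [0.5664, -0.0049, 0.084], [0.6636, 0.0141, 0.084], [0.6419, 0.1338, 0.084]] [np.float64(0.1), np.float64(0.1239), np.float64(0.0991), np.float64(0.1217)]
lip [0.61500696 0.00458806 0.084     ] hinge [0.59258754 0.12532006 0.084     ] dir -79.4802440425857 hingeline 9.742366302896711
tip [[ 0.42722674 -0.21058626  0.007     ]] end [[ 0.43634273 -0.40360434  0.01      ]]
knob jut tip [[ 0.62214125 -0.27370969  0.039     ]] skirt c [[ 0.59363832 -0.27342571  0.019     ]]
[[-0.969, 0.246, -0.001], [0.246, 0.969, -0.002], [0.0, -0.002, -1.0]] [-0.49870897 -0.72825012  0.13161328]
```

Request:
{"name": "send_rows", "arguments": {
  "dp": [
    [-0.027,-0.04,0.003],
    [-0.027,-0.04,0.003],
    [-0.027,-0.04,0.003],
    [-0.027,-0.04,0.003],
    [-0.027,-0.04,0.003],
    [-0.027,-0.04,0.003],
    [-0.027,-0.04,0.003],
    [-0.027,-0.04,0.003]
  ],
  "delta_rot": [
    [0,0,0],
    [0,0,0],
    [0,0,0],
    [0,0,0],
    [0,0,0],
    [0,0,0],
    [0,0,0],
    [0,0,0]
  ],
  "hand": [0,0,0,0,0,0,0,0]
}}

```text
time_s: 0.95
eef_pos: [0.2599, 0.1439, 0.207]
eef_rot: [0.0, 0.123, 0.992, 0.0]
force: [1.8, -0.1, -0.6]
width: 0.0854
grip_force: 0.0
```

Request:
{"name": "send_rows", "arguments": {
  "dp": [
    [-0.027,-0.04,0.003],
    [-0.027,-0.04,0.003],
    [-0.027,-0.04,0.003],
    [-0.027,-0.04,0.003],
    [-0.027,-0.04,0.003],
    [-0.027,-0.04,0.003],
    [-0.027,-0.04,0.003],
    [-0.027,-0.04,0.003]
  ],
  "delta_rot": [
    [0,0,0],
    [0,0,0],
    [0,0,0],
    [0,0,0],
    [0,0,0],
    [0,0,0],
    [0,0,0],
    [0,0,0]
  ],
  "hand": [0,0,0,0,0,0,0,0]
}}

```text
time_s: 1.75
eef_pos: [0.3904, -0.2199, 0.1829]
eef_rot: [0.0, 0.125, 0.992, 0.0]
force: [0.5, -0.1, 0.6]
width: 0.0855
grip_force: 0.0
```

Request:
{"name": "send_rows", "arguments": {
  "dp": [
    [0,0,0],
    [0,0,0],
    [0,0,0],
    [0,0,0],
    [0,0,0],
    [0,0,0],
    [0,0,0],
    [0,0,0]
  ],
  "delta_rot": [
    [0,0,8.3],
    [0,0,8.3],
    [0,0,8.3],
    [0,0,8.3],
    [0,0,8.3],
    [0,0,8.3],
    [0,0,8.3],
    [0,0,8.3]
  ],
  "hand": [0,0,0,0,0,0,0,0]
}}

```text
time_s: 2.55
eef_pos: [0.3902, -0.2177, 0.1829]
eef_rot: [-0.0, 0.649, 0.76, -0.0]
force: [-0.0, 0.0, -1.0]
width: 0.0856
grip_force: 0.0
```

```bash
cat >> h.py <<'E'
def plan(target,yaw):
    """yaw: world angle (deg) wanted for tool y, tool down. prints tool-axis shift and tilt/turn"""
    p,Rt=tool(); print('tcp',p.round(4),'shift',Rt.inv().apply(np.array(target)-p).round(4))
    a=np.radians(yaw); y=np.array([np.cos(a),np.sin(a),0]); z=np.array([0,0,-1.]); x=np.cross(y,z)
    print('turn',np.degrees((Rt.inv()*R.from_matrix(np.c_[x,y,z])).as_rotvec()).round(2))
E
python3 - <<'E'
from h import *
c=env.camera('wrist'); save(c,'w1.png')
plan([.433,-.324,.10],2.7)
print(proj(c,[[.4272,-.2106,.007],[.4363,-.4036,.01],[.433,-.324,.012]]).round(0).tolist())
a=c['pixels'][:,:,::-1]; hsv=cv2.cvtColor(a,cv2.COLOR_BGR2HSV)
m=((hsv[...,0]<15)|(hsv[...,0]>170))&(hsv[...,1]>110)
k,l,st,ce=cv2.connectedComponentsWithStats(m.astype(np.uint8))
for i in range(1,k):
    if st[i,4]>100:
        r=cv2.minAreaRect(np.argwhere(l==i)[:,::-1].astype(np.float32)); print(st[i].tolist(),onz(c,cv2.boxPoints(r),.012).round(4).tolist())
E
```

```text
tcp [ 0.3901 -0.2177  0.1829] shift [-0.1117  0.0261  0.0828]
turn [-0.03 -0.04  6.09]
[[361.0, 211.0], [335.0, 388.0], [346.0, 323.0]]
[233, 176, 64, 43, 577] [[0.3106, -0.2294, 0.012], [0.3602, -0.1872, 0.012], [0.3651, -0.1929, 0.012], [0.3154, -0.2355, 0.012]]
[329, 302, 24, 87, 1004] [[0.4279, -0.4027, 0.012], [0.4235, -0.3014, 0.012], [0.4363, -0.3015, 0.012], [0.4417, -0.4029, 0.012]]
```

View pics/w1.png

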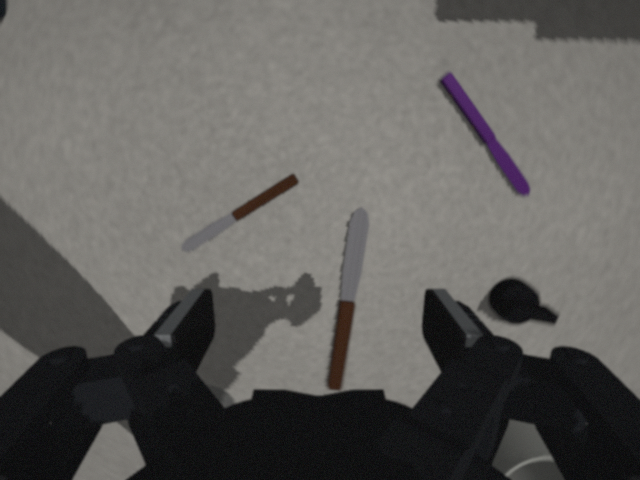

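Request:
{"name": "send_rows", "arguments": {
  "dp": [
    [-0.0275,0.0065,0.0205],
    [-0.0275,0.0065,0.0205],
    [-0.0275,0.0065,0.0205],
    [-0.0275,0.0065,0.0205],
    [0,0,0],
    [0,0,0.04],
    [0,0,0],
    [0,0,0]
  ],
  "delta_rot": [
    [0,0,0],
    [0,0,0],
    [0,0,0],
    [0,0,0],
    [0,0,6.1],
    [0,0,0],
    [0,0,0],
    [0,0,0]
  ],
  "hand": [0,0,0,0,0,0,0,0]
}}

```text
time_s: 3.4
eef_pos: [0.4327, -0.321, 0.0602]
eef_rot: [-0.002, 0.686, 0.727, -0.0]
force: [-0.2, -0.2, 0.8]
width: 0.0855
grip_force: 0.0
```

```bash
python3 - <<'E'
from h import *
plan([.4325,-.322,.003],2.7)
E
```

```text
tcp [ 0.4327 -0.321   0.0602] shift [-0.0011 -0.0001  0.0572]
turn [-0.16 -0.16  0.63]
```

Request:
{"name": "send_rows", "arguments": {
  "dp": [
    [-0.001,0,0.03],
    [0,0,0.02],
    [0,0,0.007],
    [0,0,0],
    [0,0,0],
    [0,0,0],
    [0,0,0],
    [0,0,0]
  ],
  "delta_rot": [
    [0,0,0.6],
    [0,0,0],
    [0,0,0],
    [0,0,0],
    [0,0,0],
    [0,0,0],
    [0,0,0],
    [0,0,0]
  ],
  "hand": [0,0,0,0,255,255,255,255],
  "squeeze": 70
}}

```text
time_s: 4.2
eef_pos: [0.4344, -0.3236, 0.0052]
eef_rot: [0.001, 0.691, 0.723, -0.0]
force: [-1.0, 0.5, 0.3]
width: 0.0282
grip_force: 0.0
```

Request:
{"name": "send_rows", "arguments": {
  "dp": [
    [0,0,0],
    [0,0,0],
    [0,0,0],
    [0,0,0]
  ],
  "delta_rot": [
    [0,0,0],
    [0,0,0],
    [0,0,0],
    [0,0,0]
  ],
  "hand": [255,255,255,255]
}}

```text
time_s: 4.6
eef_pos: [0.4345, -0.3236, 0.0052]
eef_rot: [0.001, 0.691, 0.723, 0.0]
force: [-0.2, 0.6, 4.7]
width: 0.0133
grip_force: 70.1
```

Request:
{"name": "send_rows", "arguments": {
  "dp": [
    [0,0,-0.02],
    [0,0,-0.03],
    [0,0,-0.03],
    [0,0,0],
    [0,0,0]
  ],
  "delta_rot": [
    [0,0,0],
    [0,0,0],
    [0,0,0],
    [0,0,0],
    [0,0,0]
  ],
  "hand": [255,255,255,255,255]
}}

```text
time_s: 5.1
eef_pos: [0.4341, -0.3234, 0.0843]
eef_rot: [0.0, 0.691, 0.723, -0.0]
force: [0.1, -0.1, -1.6]
width: 0.0133
grip_force: 69.5
```

```bash
python3 - <<'E'
from h import *
import pickle
c=env.camera('wrist'); t=env.camera('scene'); pickle.dump((c,t),open('g.pkl','wb'))
a=cv2.resize(c['pixels'][:,:,::-1][150:390,220:460],(400,400)); 
p,_=tool(); u=proj(t,[p])[0].astype(int); print(p,u)
b=cv2.resize(t['pixels'][:,:,::-1][u[1]-60:u[1]+60,u[0]-60:u[0]+60],(400,400))
cv2.imwrite('pics/g.png',np.hstack([a,b]))
E
```

```text
[ 0.43295516 -0.32224339  0.08231077] [291 223]
```

View pics/g.png

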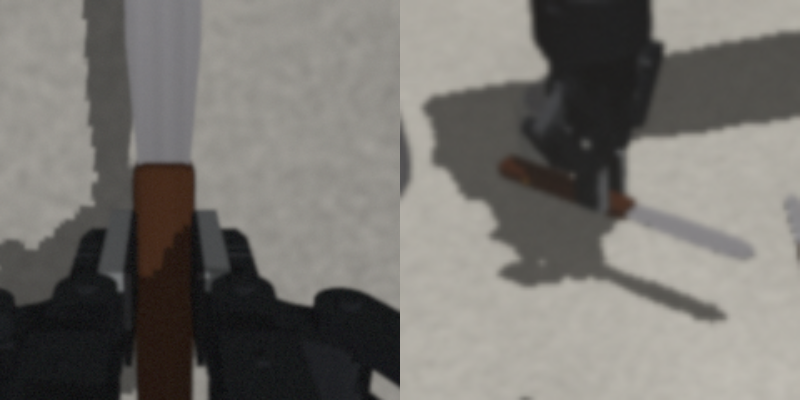

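The knife is held flat and level by the handle. Next I turn it to the hob's direction and go to just in front of the slot.

Request:
{"name": "send_rows", "arguments": {
  "dp": [
    [0,0,0],
    [0.025,0.039,0],
    [0.025,0.039,0],
    [0.025,0.039,0],
    [0.025,0.039,0],
    [0.025,0.039,0],
    [0.025,0.039,0],
    [0,0,0]
  ],
  "delta_rot": [
    [0,0,-7.5],
    [0,0,0],
    [0,0,0],
    [0,0,0],
    [0,0,0],
    [0,0,0],
    [0,0,0],
    [0,0,0]
  ],
  "hand": [255,255,255,255,255,255,255,255]
}}

```text
time_s: 6.0
eef_pos: [0.6398, -0.129, 0.0806]
eef_rot: [-0.002, 0.639, 0.769, 0.001]
force: [-0.9, -0.8, -0.6]
width: 0.0131
grip_force: 69.5
```

Request:
{"name": "send_rows", "arguments": {
  "dp": [
    [0,0,0.009],
    [0,0,0]
  ],
  "delta_rot": [
    [0,0,0],
    [0,0,0]
  ],
  "hand": [255,255]
}}

```text
time_s: 6.2
eef_pos: [0.6353, -0.1342, 0.0717]
eef_rot: [-0.003, 0.642, 0.767, -0.001]
force: [0.7, 0.3, -1.7]
width: 0.0132
grip_force: 69.5
```

```bash
python3 - <<'E'
from h import *
import pickle
c=env.camera('wrist'); t=env.camera('scene'); pickle.dump((c,t),open('g2.pkl','wb'))
plan([.6389,-.132,.0735],10.1)
p,Rt=tool(); tip=p+Rt.apply([.114,0,-.002]); u=proj(t,[tip])[0].astype(int); v=proj(c,[tip])[0].astype(int); print(p,u,v, env.observe()['force'])
b=t['pixels'][:,:,::-1][u[1]-40:u[1]+40,u[0]-40:u[0]+40]
a=c['pixels'][:,:,::-1][v[1]-60:v[1]+60,v[0]-60:v[0]+60]
cv2.imwrite('pics/g2.png',np.hstack([cv2.resize(a,(400,400)),cv2.resize(b,(400,400))]))
E
```

```text
tcp [ 0.6359 -0.1351  0.0736] shift [0.0025 0.0035 0.0001]
turn [-0.18 -0.08 -0.06]
[ 0.6359313  -0.13510691  0.07364324] [365 333] [324   3] [-0.67951189  0.27861518 -0.99897449]Traceback (most recent call last):
  File "<stdin>", line 8, in <module>
cv2.error: OpenCV(4.12.0) /io/opencv/modules/imgproc/src/resize.cpp:4208: error: (-215:Assertion failed) !ssize.empty() in function 'resize'
```

```bash
python3 - <<'E'
from h import *
import pickle
_,t=pickle.load(open('g2.pkl','rb')); c=env.camera('top'); pickle.dump(c,open('g3.pkl','wb'))
p,Rt=tool(); tip=p+Rt.apply([.114,0,-.002])
o=[]
for k in (t,c):
    u=proj(k,[tip])[0]; i=u.astype(int); print(u)
    o.append(cv2.resize(k['pixels'][:,:,::-1][i[1]-35:i[1]+35,i[0]-35:i[0]+35],(400,400),interpolation=cv2.INTER_CUBIC))
cv2.imwrite('pics/g2.png',np.hstack(o))
E
```

```text
[365.65457571 332.87106951]
[239.66147597 171.83404675]
```

View pics/g2.png

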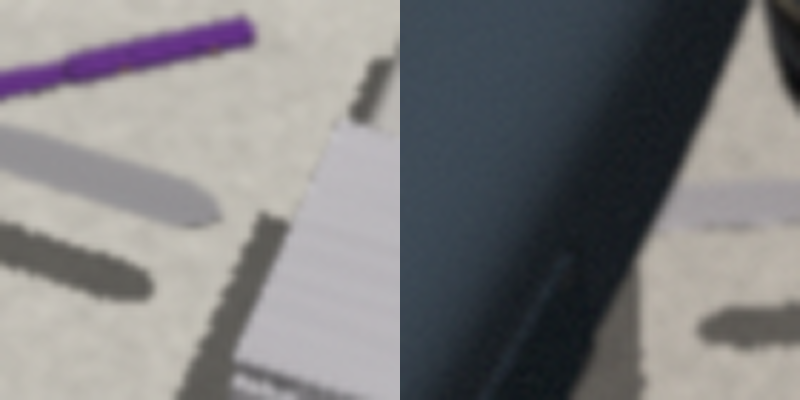

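```bash
python3 - <<'E'
from h import *
import pickle
_,t=pickle.load(open('g2.pkl','rb'))
p,Rt=tool(); o,d=ray(t,[(330+222/5.714,297+217/5.714)]); o=Rt.inv().apply(o-p); d=Rt.inv().apply(d)[0]
print('tip in tool frame',o-d*o[1]/d[1])
L=onz(t,[(330+350/5.714,297+122/5.714),(330+233/5.714,297+358/5.714)],.084); print('lip edge',L.round(4).tolist(), L.mean(0),np.linalg.norm(L[0]-L[1]))
dd=L[0]-L[1]; print(np.degrees(np.arctan2(dd[1],dd[0])))
E
```

```text
tip in tool frame [0.12013536 0.         0.00080123]
lip edge [[0.5675, 0.001, 0.084], [0.6684, 0.0167, 0.084]] [0.61795274 0.00882305 0.084     ] 0.10218677402882033
-171.16148301188656
```

Request:
{"name": "send_rows", "arguments": {
  "dp": [
    [0,0,-0.0025],
    [0.008,0,0],
    [0.008,0,0],
    [0.008,0,0],
    [0.008,0,0],
    [0,0,0]
  ],
  "delta_rot": [
    [0,0,0],
    [0,0,0],
    [0,0,0],
    [0,0,0],
    [0,0,0],
    [0,0,0]
  ],
  "hand": [255,255,255,255,255,255]
}}

```text
time_s: 6.95
eef_pos: [0.632, -0.1011, 0.0778]
eef_rot: [-0.0, 0.641, 0.767, 0.0]
force: [0.1, -0.6, -0.9]
width: 0.0136
grip_force: 69.4
```

```bash
python3 - <<'E'
from h import *
t=env.camera('scene'); s=env.observe()
p,Rt=tool(); tip=p+Rt.apply([.12,0,.0008])
print(p,tip,s['force'],s['wrist_torque'],s['width'])
i=proj(t,[tip])[0].astype(int)
cv2.imwrite('pics/g4.png',cv2.resize(t['pixels'][:,:,::-1][i[1]-50:i[1]+50,i[0]-50:i[0]+50],(600,600),interpolation=cv2.INTER_CUBIC))
E
```

```text
[ 0.63209453 -0.10175155  0.07780593] [0.6107868  0.01634159 0.07701234] [-0.37476808  0.32655686 -0.38636756] [0.02970804 0.03041805 0.00933147] 0.0136730943724551
```

View pics/g4.png

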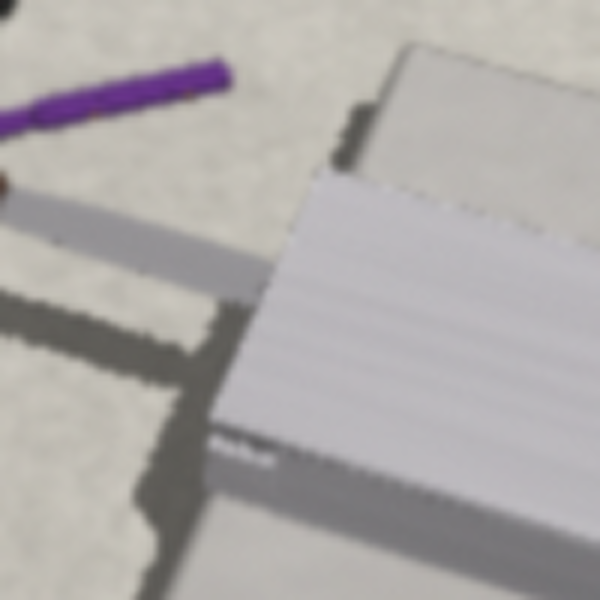

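The blade tip is under the flap lip: crop (270,265) goes beneath the edge, with no contact force. I insert a little further and lift along an arc.

Request:
{"name": "send_rows", "arguments": {
  "dp": [
    [0.005,0,0],
    [0,0,-0.004],
    [0.0036,0,-0.0129],
    [0.0036,0,-0.0129],
    [0.0065,0,-0.011],
    [0.0065,0,-0.011],
    [0.0084,0,-0.009],
    [0,0,0]
  ],
  "delta_rot": [
    [0,0,0],
    [0,0,0],
    [0,0,0],
    [0,0,0],
    [0,0,0],
    [0,0,0],
    [0,0,0],
    [0,0,0]
  ],
  "hand": [255,255,255,255,255,255,255,255]
}}

```text
time_s: 7.8
eef_pos: [0.6274, -0.0684, 0.1413]
eef_rot: [0.002, 0.641, 0.767, 0.001]
force: [-0.4, -1.2, -1.7]
width: 0.0138
grip_force: 69.4
```

```bash
python3 - <<'E'
from h import *
t=env.camera('scene'); s=env.observe()
p,Rt=tool(); tip=p+Rt.apply([.12,0,.0008])
print(p,tip,s['force'],s['wrist_torque'],s['width'])
i=proj(t,[tip])[0].astype(int)
cv2.imwrite('pics/g5.png',cv2.resize(t['pixels'][:,:,::-1][i[1]-70:i[1]+70,i[0]-90:i[0]+90],None,fx=4,fy=4,interpolation=cv2.INTER_CUBIC))
E
```

```text
[ 0.62702795 -0.06896884  0.14007471] [0.60575709 0.04913028 0.1391878 ] [-0.53588842 -0.22733021 -1.25393641] [ 0.00663407 -0.04355767 -0.05326445] 0.013104683595026029
```

View pics/g5.png

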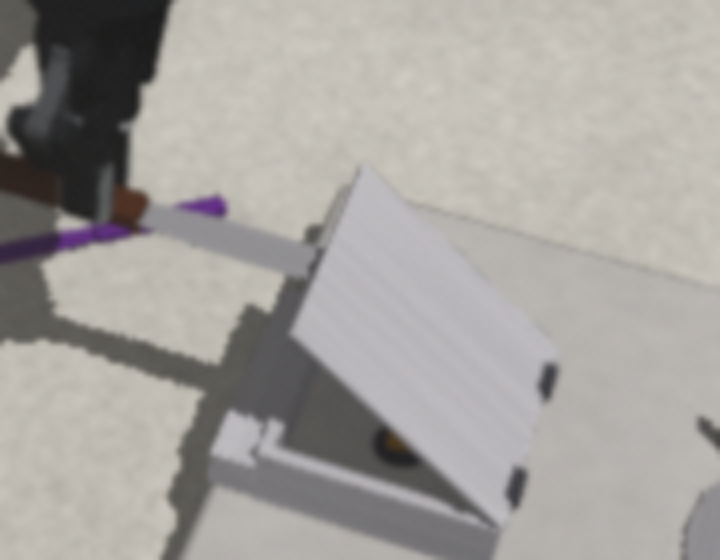

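The flap is levered to about 0.6 rad: the tip goes under the lip at (305,260), and the stem shows at (400,440). Continuing past upright.

Request:
{"name": "send_rows", "arguments": {
  "dp": [
    [0.0084,0,-0.009],
    [0.01,0,-0.0065],
    [0.01,0,-0.0065],
    [0.011,0,-0.0036],
    [0.011,0,-0.0036],
    [0.011,0,-0.001],
    [0.011,0,-0.001],
    [0.011,0,0.001]
  ],
  "delta_rot": [
    [0,0,0],
    [0,0,0],
    [0,0,0],
    [0,0,0],
    [0,0,0],
    [0,0,0],
    [0,0,0],
    [0,0,0]
  ],
  "hand": [255,255,255,255,255,255,255,255]
}}

```text
time_s: 8.65
eef_pos: [0.6115, 0.0135, 0.1689]
eef_rot: [0.0, 0.642, 0.767, 0.0]
force: [0.8, 0.6, -1.7]
width: 0.0133
grip_force: 69.5
```

Request:
{"name": "send_rows", "arguments": {
  "dp": [
    [0.011,0,0.001],
    [0.011,0,0.001],
    [0.011,0,0],
    [0,0,0],
    [0,0,0],
    [0,0,0]
  ],
  "delta_rot": [
    [0,0,0],
    [0,0,0],
    [0,0,0],
    [0,0,0],
    [0,0,0],
    [0,0,0]
  ],
  "hand": [255,255,255,255,255,255]
}}

```text
time_s: 9.25
eef_pos: [0.606, 0.0445, 0.1668]
eef_rot: [0.0, 0.642, 0.767, -0.0]
force: [0.5, 0.2, -1.2]
width: 0.0134
grip_force: 69.5
```

```bash
python3 - <<'E'
from h import *
import pickle
t=env.camera('scene'); s=env.observe(); pickle.dump(t,open('open.pkl','wb'))
p,Rt=tool(); tip=p+Rt.apply([.12,0,.0008])
print(p,tip,s['force'],s['wrist_torque'],s['width'])
i=np.array([450,340])
cv2.imwrite('pics/g6.png',cv2.resize(t['pixels'][:,:,::-1][i[1]-75:i[1]+75,i[0]-100:i[0]+100],None,fx=4,fy=4,interpolation=cv2.INTER_CUBIC))
E
```

```text
[0.60595575 0.04436415 0.16682232] [0.58489822 0.16250189 0.16598902] [ 0.27934154 -0.18039989 -1.32408431] [ 0.04706548 -0.01452191  0.01287907] 0.013661448197427012
```

View pics/g6.png

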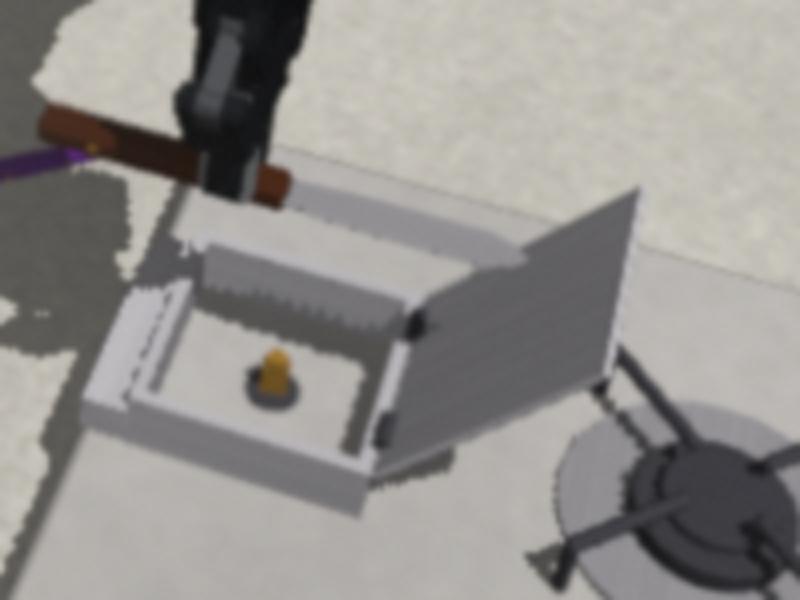

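The flap lies open at its stop, and the stem stands at crop (277,370). Retract and bring the knife back.

Request:
{"name": "send_rows", "arguments": {
  "dp": [
    [-0.045,0,0],
    [-0.045,0,0],
    [-0.045,0,0],
    [-0.045,0,0],
    [-0.0243,-0.037,0],
    [-0.0243,-0.037,0],
    [-0.0243,-0.037,0],
    [-0.0243,-0.037,0]
  ],
  "delta_rot": [
    [0,0,0],
    [0,0,0],
    [0,0,0],
    [0,0,0],
    [0,0,0],
    [0,0,0],
    [0,0,0],
    [0,0,0]
  ],
  "hand": [255,255,255,255,255,255,255,255]
}}

```text
time_s: 10.1
eef_pos: [0.5075, -0.2559, 0.1667]
eef_rot: [0.0, 0.642, 0.767, -0.0]
force: [0.9, 0.3, -0.3]
width: 0.0132
grip_force: 69.5
```

Request:
{"name": "send_rows", "arguments": {
  "dp": [
    [-0.0243,-0.037,0],
    [-0.0243,-0.037,0],
    [0,0,0.045],
    [0,0,0.045],
    [0,0,0.04],
    [0,0,0.015],
    [0,0,0],
    [0,0,0]
  ],
  "delta_rot": [
    [0,0,0],
    [0,0,0],
    [0,0,0],
    [0,0,0],
    [0,0,0],
    [0,0,0],
    [0,0,0],
    [0,0,0]
  ],
  "hand": [255,255,255,255,255,255,255,255]
}}

```text
time_s: 10.9
eef_pos: [0.4456, -0.3159, 0.0235]
eef_rot: [0.001, 0.642, 0.767, -0.0]
force: [1.0, 0.1, 0.1]
width: 0.0135
grip_force: 69.5
```

```bash
python3 - <<'E'
from h import *
import pickle
plan([.443,-.315,.005],10); print(env.observe()['force'])
# open-flap scene: stem top and bay
t=pickle.load(open('open.pkl','rb'))
print('stem top scene', onz(t,[(350+277/4,265+352/4)],.072), 'collar', onz(t,[(350+272/4,265+388/4)],.051))
E
```

```text
tcp [ 0.4456 -0.3159  0.0235] shift [ 0.0013 -0.0024  0.0185]
turn [0.08 0.11 0.14]
[0.98947874 0.05672053 0.06772648]
stem top scene [[0.60192064 0.07459758 0.072     ]] collar [[0.60421166 0.075917   0.051     ]]
```

Stem is at about (0.602, 0.075), matching the flap estimate. Lower the knife, let go, rise.

Request:
{"name": "send_rows", "arguments": {
  "dp": [
    [0,0,0.01],
    [0,0,0.005],
    [0,0,0.003],
    [0,0,0.001],
    [0,0,0]
  ],
  "delta_rot": [
    [0,0,0],
    [0,0,0],
    [0,0,0],
    [0,0,0],
    [0,0,0]
  ],
  "hand": [255,255,255,255,255]
}}

```text
time_s: 11.4
eef_pos: [0.4453, -0.3154, 0.0051]
eef_rot: [0.001, 0.642, 0.767, -0.0]
force: [-1.4, 2.0, 7.4]
width: 0.0136
grip_force: 70.4
```

Request:
{"name": "send_rows", "arguments": {
  "dp": [
    [0,0,0],
    [0,0,0],
    [0,0,0],
    [0,0,0],
    [0,0,0],
    [0,0,0],
    [0,0,0],
    [0,0,0]
  ],
  "delta_rot": [
    [0,0,0],
    [0,0,0],
    [0,0,0],
    [0,0,0],
    [0,0,0],
    [0,0,0],
    [0,0,0],
    [0,0,0]
  ],
  "hand": [0,0,0,0,0,0,0,0]
}}

```text
time_s: 12.2
eef_pos: [0.4447, -0.3149, 0.0028]
eef_rot: [-0.0, 0.642, 0.767, -0.0]
force: [-0.0, -0.9, 0.7]
width: 0.0852
grip_force: 0.0
```

Request:
{"name": "send_rows", "arguments": {
  "dp": [
    [0,0,-0.02],
    [0,0,-0.04],
    [0,0,-0.045],
    [0,0,-0.045],
    [0,0,0]
  ],
  "delta_rot": [
    [0,0,0],
    [0,0,0],
    [0,0,0],
    [0,0,0],
    [0,0,0]
  ],
  "hand": [0,0,0,0,0]
}}

```text
time_s: 12.7
eef_pos: [0.4483, -0.3182, 0.1615]
eef_rot: [0.007, 0.642, 0.767, -0.0]
force: [-0.0, -0.5, 0.7]
width: 0.0856
grip_force: 0.0
```

```bash
python3 - <<'E'
from h import *
import pickle
w=env.camera('wrist'); s=env.camera('scene'); t=env.camera('top'); pickle.dump((w,s,t),open('k.pkl','wb'))
for n,c in zip('wst',(w,s,t)):
    a=c['pixels'][:,:,::-1]; hsv=cv2.cvtColor(a,cv2.COLOR_BGR2HSV)
    m=((hsv[...,0]<15)|(hsv[...,0]>170))&(hsv[...,1]>110)
    k,l,st,ce=cv2.connectedComponentsWithStats(m.astype(np.uint8))
    for i in range(1,k):
        if 60<st[i,4]<3000:
            r=cv2.minAreaRect(np.argwhere(l==i)[:,::-1].astype(np.float32)); print(n,'brown',st[i].tolist(),onz(c,cv2.boxPoints(r),.012).round(3)[:,:2].tolist())
    u=proj(c,[[.594,-.273,.02]])[0].astype(int); print(n,'knob px',u)
    x0,y0=u-40; 
    if 0<=x0 and 0<=y0 and u[0]<600 and u[1]<440:
        m=(hsv[y0:y0+80,x0:x0+80,2]<45).astype(np.uint8); k,l,st,ce=cv2.connectedComponentsWithStats(m)
        for i in range(1,k):
            if st[i,4]>60: print(st[i].tolist(),ce[i]+[x0,y0])
plan([.6,-.273,.15],90)
E
```

```text
w brown [166, 33, 75, 57, 1051] [[0.311, -0.232], [0.361, -0.189], [0.367, -0.196], [0.318, -0.239]]
w brown [306, 187, 16, 111, 1553] [[0.45, -0.395], [0.434, -0.295], [0.446, -0.293], [0.464, -0.392]]
w knob px [501 196]
[7, 14, 73, 51, 2570] [500.23268482 196.19494163]
s brown [301, 0, 36, 94, 2390] [[-0.316, -0.844], [-1.496, -1.68], [-1.581, -1.499], [-0.375, -0.735]]
s brown [355, 46, 21, 59, 903] [[-0.341, -0.623], [-0.907, -0.955], [-0.947, -0.878], [-0.373, -0.563]]
s brown [144, 61, 26, 16, 341] [[-0.245, -1.64], [-0.302, -1.542], [-0.176, -1.404], [-0.122, -1.495]]
s brown [71, 88, 30, 19, 435] [[0.137, -1.629], [0.05, -1.561], [0.148, -1.415], [0.228, -1.479]]
s brown [626, 128, 14, 19, 218] [[-0.69, 0.231], [-0.717, 0.269], [-0.575, 0.287], [-0.55, 0.251]]
s brown [0, 326, 33, 52, 893] [[0.962, -0.668], [0.924, -0.612], [0.996, -0.497], [1.031, -0.547]]
s brown [42, 361, 88, 119, 2677] [[0.966, -0.515], [0.924, -0.507], [1.01, -0.198], [1.042, -0.209]]
s knob px [265 293]
t brown [628, 0, 12, 297, 2977] [[1.178, -0.871], [1.18, -0.896], [0.462, -0.883], [0.46, -0.861]]
t brown [387, 269, 16, 5, 72] [[0.457, -0.358], [0.461, -0.39], [0.452, -0.391], [0.449, -0.359]]
t knob px [354 203]
tcp [ 0.4448 -0.315   0.1529] shift [0.014  0.1602 0.0029]
turn [-0.000e+00  3.000e-02 -7.986e+01]
```

Request:
{"name": "send_rows", "arguments": {
  "dp": [
    [0.0035,0.038,0],
    [0.0035,0.038,0],
    [0.0035,0.038,0],
    [0.0035,0.038,0],
    [0,0,0],
    [0,0,0],
    [0,0,0],
    [0,0,0]
  ],
  "delta_rot": [
    [0,0,0],
    [0,0,0],
    [0,0,0],
    [0,0,0],
    [0,0,-8],
    [0,0,-8],
    [0,0,-8],
    [0,0,-8]
  ],
  "hand": [0,0,0,0,0,0,0,0]
}}

```text
time_s: 13.65
eef_pos: [0.5906, -0.2734, 0.1493]
eef_rot: [-0.003, 0.403, 0.915, 0.0]
force: [-1.0, -0.9, 1.2]
width: 0.0851
grip_force: 0.0
```

Request:
{"name": "send_rows", "arguments": {
  "dp": [
    [0,0,0],
    [0,0,0],
    [0,0,0],
    [0,0,0],
    [0,0,0],
    [0,0,0],
    [0,0,0]
  ],
  "delta_rot": [
    [0,0,-8],
    [0,0,-8],
    [0,0,-8],
    [0,0,-8],
    [0,0,-8],
    [0,0,-8],
    [0,0,0]
  ],
  "hand": [0,0,0,0,0,0,0]
}}

```text
time_s: 14.35
eef_pos: [0.5906, -0.2736, 0.1498]
eef_rot: [-0.002, -0.001, 1.0, 0.001]
force: [0.3, -1.3, 0.2]
width: 0.0852
grip_force: 0.0
```

```bash
python3 - <<'E'
from h import *
import pickle
w=env.camera('wrist'); pickle.dump(w,open('kw.pkl','wb')); save(w,'kw.png')
plan([.594,-.273,.15],90)
u=proj(w,[[.594,-.273,.02],[.594,-.273,0.039],[.622,-.273,.039]]); print(u)
E
```

```text
tcp [ 0.5907 -0.2737  0.1502] shift [-0.0033  0.0007  0.0002]
turn [ 0.13 -0.22 -0.01]
[[319.40680492 231.50057713]
 [319.55954793 237.94656036]
 [319.41763032 272.82491355]]
```

View pics/kw.png

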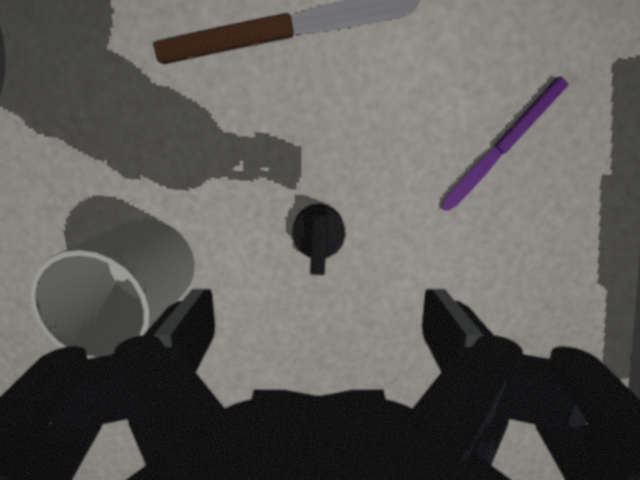

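The knob sits at (319,231) with its jut tip at (317,273), so its +x is almost along world +x. The knife lies clear of it. I measure the knob numerically.

```bash
python3 - <<'E'
from h import *
import pickle
w=pickle.load(open('kw.pkl','rb')); g=cv2.cvtColor(w['pixels'],cv2.COLOR_RGB2GRAY)
print(g[231,285:355:2].tolist()); print(g[265,300:336].tolist()); print(g[215,300:340].tolist())
m=(g<50).astype(np.uint8); m[280:]=0; k,l,st,ce=cv2.connectedComponentsWithStats(m); i=l[231,319]; print(st[i])
b=(l==i)
for r in range(200,280,4):
    x=np.flatnonzero(b[r]); 
    if len(x): print(r,x.min(),x.max(),end=' | ')
ys,xs=np.nonzero(b); sel=ys<245
pts=[]
for r in range(212,244): x=np.flatnonzero(b[r]); pts+=[(x.min(),r),(x.max()+1,r)]
pts=np.array(pts,float); A=np.c_[2*pts,np.ones(len(pts))]; s=np.linalg.lstsq(A,(pts**2).sum(1),rcond=None)[0]; print('circ',s[:2],np.sqrt(s[2]+s[:2]@s[:2]))
c=onz(w,[s[:2]],.019)[0]
jr=[(np.flatnonzero(b[r]).mean()+.5,r) for r in range(261,271)]
J=onz(w,jr,.039); ymax=ys.max()+1; T=onz(w,[(jr[-1][0],ymax)],.039)[0]
d=J.mean(0)-c; print('centre',c,'jut',J.mean(0),'tip',T,'yaw',np.degrees(np.arctan2(d[1],d[0])),'line',np.degrees(np.arctan2(*(J[-1]-J[0])[1::-1])))
E
```

```text
[117, 81, 76, 62, 31, 27, 27, 26, 29, 22, 16, 20, 24, 19, 22, 24, 28, 27, 32, 31, 29, 30, 29, 27, 31, 30, 29, 32, 30, 34, 102, 140, 141, 143, 144]
[141, 140, 141, 141, 141, 141, 143, 144, 136, 116, 82, 48, 26, 24, 24, 24, 29, 26, 28, 27, 34, 26, 28, 37, 65, 107, 135, 144, 144, 142, 142, 144, 143, 143, 145, 146]
[24, 23, 22, 24, 23, 21, 16, 17, 16, 19, 14, 20, 14, 15, 17, 22, 18, 18, 20, 14, 20, 23, 11, 19, 18, 26, 22, 22, 26, 31, 31, 29, 32, 32, 32, 28, 31, 26, 33, 58]
[ 292  203   52   71 2419]
204 312 323 | 208 304 331 | 212 299 336 | 216 297 339 | 220 295 340 | 224 293 342 | 228 293 343 | 232 292 343 | 236 293 343 | 240 294 342 | 244 295 341 | 248 298 338 | 252 303 334 | 256 309 327 | 260 312 323 | 264 311 323 | 268 311 323 | 272 311 323 | circ [318.26757265 230.98971623] 25.98253146868287
centre [ 0.59383974 -0.27391269  0.019     ] jut [ 0.61599517 -0.27445699  0.039     ] tip [ 0.62297424 -0.27447891  0.039     ] yaw -1.4073202124492266 line 0.13434842278604875
```

Request:
{"name": "send_rows", "arguments": {
  "dp": [
    [-0.0033,0,0.04],
    [0,0,0.04],
    [0,0,0.03],
    [0,0,0.018],
    [0,0,0],
    [0,0,0]
  ],
  "delta_rot": [
    [0,0,0],
    [0,0,0],
    [0,0,0],
    [0,0,0],
    [0,0,0],
    [0,0,0]
  ],
  "hand": [0,0,0,0,0,0]
}}

```text
time_s: 15.0
eef_pos: [0.5944, -0.274, 0.024]
eef_rot: [-0.001, -0.0, 1.0, 0.001]
force: [1.1, -1.2, 0.3]
width: 0.0855
grip_force: 0.0
```

```bash
python3 - <<'E'
from h import *
plan([.594,-.274,.0215],89); print(env.observe()['force'])
E
```

```text
tcp [ 0.5944 -0.274   0.024 ] shift [0.0004 0.     0.0025]
turn [ 0.06 -0.1   1.06]
[ 1.05928639 -1.23028821  0.27330188]
```

Request:
{"name": "send_rows", "arguments": {
  "dp": [
    [0,0,0.002],
    [0,0,0],
    [0,0,0],
    [0,0,0],
    [0,0,0],
    [0,0,0],
    [0,0,0],
    [0,0,0]
  ],
  "delta_rot": [
    [0,0,0.8],
    [0,0,0],
    [0,0,0],
    [0,0,0],
    [0,0,0],
    [0,0,0],
    [0,0,0],
    [0,0,0]
  ],
  "hand": [0,255,255,255,255,255,255,255],
  "squeeze": 60
}}

```text
time_s: 15.8
eef_pos: [0.5954, -0.2745, 0.0232]
eef_rot: [0.0, 0.006, 1.0, -0.0]
force: [-0.3, -0.0, 2.3]
width: 0.0104
grip_force: 61.6
```

Request:
{"name": "send_rows", "arguments": {
  "dp": [
    [0,0,0],
    [0,0,-0.03],
    [0,0,-0.045],
    [0,0,-0.045],
    [0,0,0]
  ],
  "delta_rot": [
    [0,0,0],
    [0,0,0],
    [0,0,0],
    [0,0,0],
    [0,0,0]
  ],
  "hand": [255,255,255,255,255]
}}

```text
time_s: 16.3
eef_pos: [0.599, -0.2766, 0.1518]
eef_rot: [0.006, 0.006, 1.0, -0.004]
force: [0.9, -1.4, 0.8]
width: 0.0102
grip_force: 61.3
```

```bash
python3 - <<'E'
from h import *
plan([.602,.075,.142],90); print(env.observe()['force'])
E
```

```text
tcp [ 0.599  -0.2766  0.1518] shift [0.0011 0.3517 0.0073]
turn [-0.42  0.72 -0.65]
[ 0.86952106 -1.35812205  0.79716305]
```

Request:
{"name": "send_rows", "arguments": {
  "dp": [
    [-0.0087,0.044,0],
    [-0.0087,0.044,0],
    [-0.0087,0.044,0],
    [-0.0087,0.044,0],
    [-0.0087,0.044,0],
    [-0.0087,0.044,0],
    [-0.0087,0.044,0],
    [-0.0087,0.044,0]
  ],
  "delta_rot": [
    [0,0,0],
    [0,0,0],
    [0,0,0],
    [0,0,0],
    [0,0,0],
    [0,0,0],
    [0,0,0],
    [0,0,0]
  ],
  "hand": [255,255,255,255,255,255,255,255]
}}

```text
time_s: 17.1
eef_pos: [0.6685, 0.0786, 0.1418]
eef_rot: [-0.001, 0.006, 1.0, -0.0]
force: [0.1, -1.3, -0.5]
width: 0.0105
grip_force: 61.3
```

Request:
{"name": "send_rows", "arguments": {
  "dp": [
    [0,0,0.022],
    [0,0,0],
    [0,0,0]
  ],
  "delta_rot": [
    [0,0,0],
    [0,0,0],
    [0,0,0]
  ],
  "hand": [255,255,255]
}}

```text
time_s: 17.4
eef_pos: [0.6675, 0.0764, 0.1191]
eef_rot: [-0.002, 0.006, 1.0, -0.0]
force: [0.4, 0.5, 0.3]
width: 0.0101
grip_force: 61.3
```

```bash
python3 - <<'E'
from h import *
import pickle
w=env.camera('wrist'); s=env.camera('scene'); pickle.dump((w,s,tool()),open('st.pkl','wb')); save(w,'st.png')
plan([.669,.075,.125],90); print(env.observe()['force'])
u=proj(w,[[.602,.075,.072]])[0]; print(u, np.round(w['pose'],3).tolist())
hsv=cv2.cvtColor(w['pixels'],cv2.COLOR_RGB2HSV); i=u.astype(int)
m=((hsv[...,0]>8)&(hsv[...,0]<35)&(hsv[...,1]>90)).astype(np.uint8)
k,l,st,ce=cv2.connectedComponentsWithStats(m)
for j in range(1,k):
    if st[j,4]>40: print(st[j].tolist(),ce[j])
j=max(range(1,k),key=lambda j:-np.linalg.norm(ce[j]-u)+(-999 if st[j,4]<40 else 0)); x,y,W,H=st[j,:4]
v=w['pixels'][y-3:y+H+3,x-3:x+W+3].astype(int); print('\n'.join(' '.join('%3d'%(p[0]) for p in r) for r in v)); print()
print('\n'.join(''.join('#' if q else '.' for q in r) for r in (l==j)[y-3:y+H+3,x-3:x+W+3]))
E
```

```text
tcp [0.6688 0.0757 0.1212] shift [-0.0002 -0.0006 -0.0038]
turn [-0.01  0.01 -0.74]
[-0.52840963 -0.08397996  0.47554763]
[315.49976003 144.77534394] [[0.011, 0.965, 0.263, 0.599], [1.0, -0.011, -0.004, 0.077], [-0.001, 0.263, -0.965, 0.262], [0.0, 0.0, 0.0, 1.0]]
[303, 133, 22, 19, 316] [312.85126582 142.01582278]
 50  48  44  45  42  44  48  47  50  56  60  65  73  77  79  80  79  81  80  77  78  77  80  84  82  81  80  80
 44  45  45  43  45  43  44  48  43  45  51  60  69  77  82  78  79  81  78  79  77  79  79  79  79  82  77  81
 47  47  44  46  48  44  46  46  46  48  52  61  70  79  79  80  81  80  77  80  81  81  80  80  79  80  80  81
 48  44  44  43  45  44  48  49  55  65  74  78  87  89  87  85  83  82  82  78  81  78  79  78  79  79  80  78
 46  46  44  47  45  46  52  63  76  87  94 100 106 105 104  97  91  90  87  86  81  81  78  78  82  79  82  82
 45  43  49  44  47  49  61  79  97 109 117 120 121 124 121 113 106 101  96  93  88  83  81  80  81  79  80  79
 44  43  47  46  49  62  78  97 119 133 137 135 134 135 133 128 122 115 112 104 100  93  84  83  80  79  80  79
[... 2042 characters left out ...]
....
............................
............................
..........#####.............
........###########.........
.......#############........
......################......
.....##################.....
....###################.....
....####################....
...#####################....
...######################...
...######################...
...######################...
...######################...
...######################...
...#####################....
....###################.....
....################........
....#############...........
.....#########..............
......#####.................
............................
............................
............................
```

The stem's D shows its flat towards lower right in the wrist image (world roughly +24°). Fit it precisely.

```bash
cat > fitd.py <<'E'
from h import *
from scipy.optimize import least_squares
def fitD(w,c0):
    d=w['pixels'][...,0].astype(float)-w['pixels'][...,2]; d=cv2.GaussianBlur(d,(0,0),.6)
    pts=[]
    for a in np.arange(0,2*np.pi,np.pi/60):
        r=np.arange(0,18,.25); xs=c0[0]+r*np.cos(a); ys=c0[1]+r*np.sin(a)
        v=cv2.remap(d.astype(np.float32),xs.astype(np.float32)[None],ys.astype(np.float32)[None],cv2.INTER_LINEAR)[0]
        thr=.5*np.median(v[:16]); k=np.flatnonzero(v<thr)
        if len(k): pts.append((xs[k[0]],ys[k[0]]))
    P=onz(w,pts,.071)[:,:2]
    def res(q):
        rel=P-q[:2]; n=np.array([np.cos(q[2]),np.sin(q[2])])
        return np.maximum(np.hypot(*rel.T)-q[3], rel@n-q[4])
    best=min((least_squares(res,[*P.mean(0),np.radians(y),.006,.003],loss='soft_l1',f_scale=.0003) for y in (-20,0,20,40)),key=lambda s:s.cost)
    q=best.x; print('D centre',q[:2].round(4),'yaw',np.degrees(q[2]).round(1),'r',q[3].round(4),'flat',q[4].round(4),'rms',np.sqrt((best.fun**2).mean()).round(5)); return q
E
python3 - <<'E'
from fitd import *
import pickle
w,s,_=pickle.load(open('st.pkl','rb')); q=fitD(w,(313,142))
o,d=ray(s,[(350+277/4,265+352/4)]); 
# scene cross-check: brass blob top
hsv=cv2.cvtColor(s['pixels'],cv2.COLOR_RGB2HSV); m=((hsv[...,0]>8)&(hsv[...,0]<35)&(hsv[...,1]>90)); m[:320]=0;m[:,:380]=0
ys,xs=np.nonzero(m[320:400,380:470]); print(len(xs), (xs.min()+380,xs.max()+380,ys.min()+320,ys.max()+320) if len(xs) else 0, proj(s,[[q[0],q[1],.072],[q[0],q[1],.05]]))
# knob in scene / wrist: skirt lower edge
g=cv2.cvtColor(w['pixels'],cv2.COLOR_RGB2GRAY); 
p,Rt=tool(); K=p+Rt.apply([0,0,.0205]); print('tcp',p,'knob bottom px pred',proj(w,[K,K+Rt.apply([.022,0,0])]).round(1).tolist())
for r in range(225,300,6): print(r,''.join('#' if v<45 else '.' for v in g[r,260:380:2]))
E
```

```text
D centre [0.6017 0.0739] yaw 17.1 r 0.0055 flat 0.0025 rms 0.0001
40 (np.int64(417), np.int64(421), np.int64(354), np.int64(363)) [[418.96000158 352.74604514]
 [417.54587254 360.89434325]]
tcp [0.66882702 0.07565092 0.12120136] knob bottom px pred [[318.1, 284.5], [318.2, 242.0]]
225 ............................................................
231 ............................................................
237 ............................................................
243 .....................################.......................
249 ................###########################.................
255 .............#################################..............
261 ...........#####################################............
267 ..........#######################################...........
273 .........#########################################..........
279 ........#######.......###############.......#######.........
285 .......#######.......#################.......#######........
291 .......#######.......#################.......#######........
297 .......######.......###################.......#######.......
```

Request:
{"name": "send_rows", "arguments": {
  "dp": [
    [0.034,-0.001,0],
    [0.033,-0.001,0],
    [0,0,0],
    [0,0,0],
    [0,0,0],
    [0,0,0.01],
    [0,0,0],
    [0,0,0]
  ],
  "delta_rot": [
    [0,0,0],
    [0,0,0],
    [0,0,-6],
    [0,0,-6],
    [0,0,-6.2],
    [0,0,0],
    [0,0,0],
    [0,0,0]
  ],
  "hand": [255,255,255,255,255,255,255,255]
}}

```text
time_s: 18.3
eef_pos: [0.6014, 0.075, 0.1103]
eef_rot: [-0.0, -0.151, 0.988, 0.0]
force: [-0.4, 0.6, 0.3]
width: 0.0102
grip_force: 61.3
```

```bash
python3 - <<'E'
from h import *
for i in range(3):
    env.camera('scene'); plan([.6017,.0739,.105],107.5)
print(env.observe()['force'])
E
```

```text
tcp [0.6016 0.0752 0.1106] shift [ 0.0003 -0.0012  0.0056]
turn [ 0.01 -0.03 -0.06]
tcp [0.6017 0.0754 0.1108] shift [ 0.0005 -0.0014  0.0058]
turn [ 0.   -0.01 -0.03]
tcp [0.6019 0.0754 0.1109] shift [ 0.0006 -0.0014  0.0059]
turn [-0.    0.   -0.01]
[ 0.11730201  0.09949165 -0.75328689]
```

Request:
{"name": "send_rows", "arguments": {
  "dp": [
    [0.0006,-0.0014,0.006],
    [0,0,0.006],
    [0,0,0.002],
    [0,0,0],
    [0,0,0]
  ],
  "delta_rot": [
    [0,0,0],
    [0,0,0],
    [0,0,0],
    [0,0,0],
    [0,0,0]
  ],
  "hand": [255,255,255,255,255]
}}

```text
time_s: 18.95
eef_pos: [0.6015, 0.0741, 0.0966]
eef_rot: [-0.0, -0.153, 0.988, 0.0]
force: [-0.2, 0.3, -0.7]
width: 0.0104
grip_force: 61.3
```

Request:
{"name": "send_rows", "arguments": {
  "dp": [
    [0,0,0.002],
    [0,0,0.002],
    [0,0,0]
  ],
  "delta_rot": [
    [0,0,0],
    [0,0,0],
    [0,0,0]
  ],
  "hand": [255,255,255]
}}

```text
time_s: 19.25
eef_pos: [0.6014, 0.0741, 0.0925]
eef_rot: [-0.0, -0.153, 0.988, 0.0]
force: [0.2, 0.4, -0.6]
width: 0.0102
grip_force: 61.3
```

Request:
{"name": "send_rows", "arguments": {
  "dp": [
    [0,0,0.002],
    [0,0,0.002],
    [0,0,0]
  ],
  "delta_rot": [
    [0,0,0],
    [0,0,0],
    [0,0,0]
  ],
  "hand": [255,255,255]
}}

```text
time_s: 19.55
eef_pos: [0.6013, 0.074, 0.0883]
eef_rot: [-0.0, -0.153, 0.988, 0.0]
force: [-0.5, -0.5, -0.8]
width: 0.0101
grip_force: 61.3
```

Request:
{"name": "send_rows", "arguments": {
  "dp": [
    [0,0,0.002],
    [0,0,0.002],
    [0,0,0.002],
    [0,0,0.001],
    [0,0,0]
  ],
  "delta_rot": [
    [0,0,0],
    [0,0,0],
    [0,0,0],
    [0,0,0],
    [0,0,0]
  ],
  "hand": [255,255,255,255,255]
}}

```text
time_s: 20.05
eef_pos: [0.6014, 0.0741, 0.0815]
eef_rot: [-0.0, -0.152, 0.988, 0.0]
force: [0.4, 0.1, -0.6]
width: 0.0106
grip_force: 61.3
```

Request:
{"name": "send_rows", "arguments": {
  "dp": [
    [0,0,0.001],
    [0,0,0]
  ],
  "delta_rot": [
    [0,0,0],
    [0,0,0]
  ],
  "hand": [255,255]
}}

```text
time_s: 20.25
eef_pos: [0.6015, 0.0741, 0.0807]
eef_rot: [-0.0, -0.152, 0.988, 0.0]
force: [0.9, -0.3, -0.1]
width: 0.0104
grip_force: 61.3
```

Request:
{"name": "send_rows", "arguments": {
  "dp": [
    [0,0,0.001],
    [0,0,0]
  ],
  "delta_rot": [
    [0,0,0],
    [0,0,0]
  ],
  "hand": [255,255]
}}

```text
time_s: 20.45
eef_pos: [0.6017, 0.0741, 0.0802]
eef_rot: [0.0, -0.153, 0.988, -0.0]
force: [-0.3, 0.2, 0.5]
width: 0.0104
grip_force: 61.4
```

Almost home with no side force. Keep pressing in 1 mm steps.

Request:
{"name": "send_rows", "arguments": {
  "dp": [
    [0,0,0.001],
    [0,0,0]
  ],
  "delta_rot": [
    [0,0,0],
    [0,0,0]
  ],
  "hand": [255,255]
}}

```text
time_s: 20.65
eef_pos: [0.6017, 0.0741, 0.0793]
eef_rot: [0.0, -0.153, 0.988, -0.0]
force: [-1.3, -0.6, 3.0]
width: 0.0105
grip_force: 61.6
```

Request:
{"name": "send_rows", "arguments": {
  "dp": [
    [0,0,0.001],
    [0,0,0]
  ],
  "delta_rot": [
    [0,0,0],
    [0,0,0]
  ],
  "hand": [255,255]
}}

```text
time_s: 20.85
eef_pos: [0.6017, 0.0741, 0.0782]
eef_rot: [0.0, -0.153, 0.988, -0.0]
force: [-1.4, -0.1, 4.2]
width: 0.0106
grip_force: 61.8
```

Request:
{"name": "send_rows", "arguments": {
  "dp": [
    [0,0,0.001],
    [0,0,0]
  ],
  "delta_rot": [
    [0,0,0],
    [0,0,0]
  ],
  "hand": [255,255]
}}

```text
time_s: 21.05
eef_pos: [0.6017, 0.0741, 0.0772]
eef_rot: [0.0, -0.153, 0.988, -0.0]
force: [-1.9, -1.1, 5.3]
width: 0.0101
grip_force: 61.9
```

Request:
{"name": "send_rows", "arguments": {
  "dp": [
    [0,0,0.0008],
    [0,0,0.0005],
    [0,0,0],
    [0,0,0],
    [0,0,0]
  ],
  "delta_rot": [
    [0,0,0],
    [0,0,0],
    [0,0,0],
    [0,0,0],
    [0,0,0]
  ],
  "hand": [255,255,255,255,255]
}}

```text
time_s: 21.55
eef_pos: [0.6018, 0.0741, 0.0762]
eef_rot: [0.0, -0.153, 0.988, -0.0]
force: [-1.1, -0.4, 6.4]
width: 0.0102
grip_force: 62.1
```

```bash
python3 - <<'E'
from h import *
s=env.camera('scene'); o=env.observe(); print(o['eef_pos'],o['force'],o['grip_force'])
# flap & stem check: brass hidden, flap underside still in place vs. open picture
import pickle
t=pickle.load(open('open.pkl','rb')); a=s['pixels'][330:370,460:500].astype(int); b=t['pixels'][330:370,460:500].astype(int); print('flap diff',np.abs(a-b).mean())
E
```

```text
[0.60177001 0.07404911 0.0762041 ] [-2.23770846  0.58231535  5.82351247] 62.096818685531616
flap diff 2.5258333333333334
```

The stem is pressed about 3.5 mm at 6 N, the knob is gripped and the flap is still open, so I hand in.

```bash
python3 -c "
from rig import env
print(env.job_done())"
```

```text
the job is handed in; nothing more can be done
None
```

I handed the job in at about 21.6 s; the judge returned no verdict. By my readings the flap is open at its stop, the knife is back on the counter, and the gripped knob is home on the stem, pressed in about 3.5 mm at 6 N.

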